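Hang the vice key on its slanted rack peg

ROBOT

A 6-joint arm with a two-finger parallel gripper is mounted at the origin on a cart in front of the work surface, level with it; the furniture and walls round the work are solid. World frame = base frame: x ahead of the robot, y to its left, z up, the work surface at z = 0. Lengths are in m, angles in rad, forces in N, time in s.
With the tool pointing down it reaches from about 0.3 to 0.875 m from the base axis. Payload 6.4 kg.
Tool frame: the origin (TCP) lies midway between the tips of the shut fingers; the grasp point (between the pads) lies 19 mm behind it (ctrl.pinch_z is the distance from the TCP to the grasp point, in m); z points along the fingers, y is the line along which they close (so a half turn about z gives the same grasp; the last joint's range is limited). The gripper opens to 85 mm and grips with 20 to 120 N. Pads are 22 mm wide; open, the fingers measure 114 mm over their backs; the gripper's body (76 mm by 85 mm) begins 54 mm behind the grasp point. The pads swing forward as they close: fully open they stand 13 mm farther back than shut.
Start: joints at [-0.206, 0.181, 1.607, -0, 1.354, -0.206], TCP at [0.575, 0, 0.231] pointing down, gripper open.
Joint ranges: [-2.99, 2.99], [-0.89, 2.07], [0.3, 2.58], [-1.14, 4.28], [0, 2.63], [-3.12, 3.12]. Speed limits (rad/s): [2.57, 2.57, 3.01, 3.14, 3.14, 3.14].

INTERFACE

Orientations are given as a unit quaternion [w, x, y, z].
In Python, from bench import ctrl gives the robot as it stands.
- The arm moves only by the tool apply_moves, never from a script. Its argument "moves" is a list of rows, each an object with "jaw": the opening, from 0 (shut) to 1 (fully open); "offset": the shift along the tool's x, y, z in mm, a list of three; "rot": the turn, a rotation vector about the tool's x, y, z in degrees, a list of three. In form: [{"jaw": jaw, "offset": [dx, dy, dz], "rot": [ax, ay, az]}, ...]. A call has exactly 5 rows; each row shifts and turns the commanded pose from where the row before left it, along the tool's axes as they then stand; what a row does not reach is not made up. A row lasts 1/8 s, in which the tool goes at most 62.5 mm and 10.7 degrees, less where a joint would pass 70% of its speed; a pose out of reach is approached as far as the arm can. A call is refused whole if a number of a shift passes 62.5 or a number of a turn 10.7, either way. A call with a gripper value outside its range is refused whole. The fingers move at their own pace and stop on an object; the grip force is fixed at half the most. Time passes only in rows, so rows that do not move let the fingers close, or fill a call up. It gives the time, the measured TCP pose, the force, the opening and the grip force at its end, in the units of the state.
- ctrl.get_obs(): the state, without advancing time (a new reading comes with each control period).
- ctrl.camera(name): name is "scene" or "side" or "wrist"; returns (picture, depth): 400x640x3 uint8, red, green, blue; 400x640 float32, m along the optical axis (not along the pixel's ray), 0 where there is no reading.
- ctrl.camera_params(name): a dict with "K" (3x3 intrinsics, pixels), "cam_to_world" (4x4, takes a point from camera to world coordinates); the wrist camera has in their place "mount" (4x4, takes a point from camera to tool coordinates, whose origin is the TCP and whose axes are the flange's). Camera axes: x right, y down, z forward; pixel columns grow to the right and rows downward; lengths in m; the calibration is good to about 2 mm. A picture is of the moment at which its call begins: read the wrist's pose just before it. camera_params takes no time and is no camera call.
- ctrl.hand_in(): hands the job in; it is judged then, once.
Trained networks look in the newest picture that a camera, given by its name, has taken for a name from the list of things; names that differ only in an ending like _2 or _b are one class to them, and where a whole thing is asked for, a point or a joint stands for the part that bears it (a point fixed in the world has none). Each returns a list of dicts, best first, with "score" (0 to 1); they miss things now and then, are a little off and sometimes report something else, mostly with a low value. They report only what shows in the picture. A call takes as long as a camera call.
- ctrl.outline_of(camera, target): "region" (400x640 bool, what is visible of it) and "position" ([column, row] in pixels, amid what is visible of it).
The state is a dict: "time_s": time; "q": joint angles; "dq": joint speeds; "joint_efforts": joint torques, N m; "eef_pos": TCP position; "eef_rot": TCP orientation; "wrist_force": force on the tool from outside, world axes, zero at the start; "torque": the same for the moment, N m; "opening": opening from 0.0 (shut) to 1.0 (fully open); "grasp_force": force on a finger pad.
Only numpy, scipy, OpenCV 4.12 (cv2) and the standard library are available. Lean on these libraries where they do the work, as an engineer would, in place of code of your own. Each camera call takes 0.05 s, during which the arm holds its last target. There are 200 camera calls.

TASK

Hang the long steel ring key back on its tilted rack: slide its ring down the slanted peg onto the seat and push its shank into the sprung clip below until it snaps into the groove, then let go. The rack takes only the long key; leave the short key, the pliers and the paint jar where they are.

Things in the scene. Friction and masses are not known exactly. Their poses are not given: they have to be found in the camera images.
- long_key: The key to hang: 10 mm steel rod, 147 mm long, 0.08 to 0.15 kg, lying flat. One end is bent into a ring, 33 mm outside, 13 mm bore. Origin: centre of the bore at half thickness, 5 mm above the bench as it lies; x runs along the shank away from the ring, z along the bore (up as it lies). Square driver end (9 mm) from 112 to 130 mm along x.
- key_grip (a point): Centre of the long key's flat-sided grip, 46 mm along x from the ring's centre, near its balance point: 34 mm long, 12 mm wide (y), 10 mm thick (z). Axes as the key's.
- key_shank (a point): Point on the centre line of the long key's round shank (10 mm in diameter), 74 mm along x from the ring's centre; this part goes into the clip. Axes as the key's.
- short_key: A smaller key, 94 mm long, 8 mm rod, ring 24 mm outside with 8 mm bore (too small for the peg); not to be moved. Origin: centre of its ring at half thickness, x along its shank. The two keys may lie in either place.
- rack_seat (a point): Where the centre of the long key's ring lies when home: on the peg's axis, 5 mm above the round seat (32 mm across) at its foot. z points out along the peg, up and toward the rack's front, 0.50 to 0.74 rad off vertical; x points up the slope of the panel, away from the clip. The plywood panel (98 mm wide), square to the peg, lies 19 mm below this point; it is clamped stiffly.
- peg_end (a point): Domed end of the steel peg, 10 mm in diameter, on the peg's axis 47 mm out (z) from rack_seat. Axes as rack_seat.
- rack_groove (a point): Where the centre line of the long key's shank lies when home in the clip: 74 mm down the slope (-x) from rack_seat, same axes; the shank then points down the slope. The clip is a black block 16 mm long (x), 52 mm wide (y), with a groove 13 mm wide whose floor is 5 mm below this point.
- clip_mouth (a point): Top of the clip, between its sides, 11 mm above rack_groove along z, same axes. Two sprung steel rollers stand just below, 5 to 6 mm above rack_groove, with a 6 mm gap between them; they spread as the shank is pressed between them along -z, which takes about 4 to 8 N, then close over it.
- pliers: Pliers with red handles, 42x147x10 mm, lying flat; not to be moved. Origin: centre of the underside, long axis y.
- paint_jar: Small paint jar, 30 mm across, 42 mm high, standing; not to be moved. Origin: centre of the underside.

How it is judged:
By the outcome, as a careful person would: the job done as asked, in the order asked, and still so for the second after the job is handed in, with the robot touching nothing.
It also fails if it takes over 54 s, if anything falls off the work surface, if the arm or the gripper's body presses on something with over 40 N, if the wrist force passes 120 N, or if a joint passes its speed limit or range.

## Working session

There is one attempt and no reset: what is moved stays moved. The work goes in short steps, Python scripts to look and compute and a tool call to move; the robot and the scene stay as the last step left them, time stands still between calls to the robot, and variables do not carry over. Pictures are saved under pics/ and viewed, at most 10 in all, crops included, and the job is handed in when it is done.

Besides the shell and the picture viewer there is one more tool, called after ">>>" as name(argument=value, ...), one argument or row to a line, values as JSON. apply_moves: Moves the arm, as the interface text tells. Its arguments: {"type":"object","properties":{"moves":{"type":"array"}},"required":["moves"]}

```bash
mkdir -p pics; ls; cat > h.py <<'E'
import numpy as np,cv2
from bench import ctrl
from scipy.spatial.transform import Rotation as R
def T_tool():
    o=ctrl.get_obs();T=np.eye(4);q=o['eef_rot'];T[:3,:3]=R.from_quat([q[1],q[2],q[3],q[0]]).as_matrix();T[:3,3]=o['eef_pos'];return T
def cam(n):
    T=T_tool();p=ctrl.camera_params(n);im,d=ctrl.camera(n)
    C=T@np.array(p['mount']) if n=='wrist' else np.array(p['cam_to_world'])
    return im,d,np.array(p['K']),C
def pts(d,K,C,mask):
    v,u=np.nonzero(mask&(d>0));z=d[v,u]
    P=np.c_[(u-K[0,2])/K[0,0]*z,(v-K[1,2])/K[1,1]*z,z]
    return P@C[:3,:3].T+C[:3,3]
def save(im,n): cv2.imwrite('pics/'+n,im[:,:,::-1])
E
python3 - <<'E'
from h import *
print(ctrl.get_obs()); 
for c in ['scene','side']:
    im,d,K,C=cam(c);save(im,c+'0.png');np.savez(c+'0.npz',im=im,d=d,K=K,C=C)
    print(c,K.tolist(),C.round(3).tolist())
    for t in ['long_key','short_key','rack_seat','peg_end','clip_mouth','rack_groove','pliers','paint_jar','key_grip']:
        for r in ctrl.outline_of(c,t)[:2]:
            P=pts(d,K,C,r['region']); print(t,round(r['score'],2),np.round(r['position']),r['region'].sum(),np.median(P,0).round(3) if len(P) else None)
E
```

```text
pics
{'time_s': 0.0, 'q': array([-2.06302715e-01,  1.81554192e-01,  1.60798885e+00, -1.78400568e-05,
        1.35381791e+00, -2.06284518e-01]), 'dq': array([-0.00158486, -0.00136791,  0.00040491,  0.00041718,  0.00169864,
       -0.00113811]), 'joint_efforts': array([ 3.41415571e-04, -4.44869328e+01, -3.51340663e+01, -2.51131587e-04,
        9.11703974e-03,  3.43231875e-05]), 'eef_pos': array([5.74449246e-01, 1.25530170e-04, 2.30386028e-01]), 'eef_rot': array([-7.35224600e-04,  7.07111575e-01,  7.07101434e-01, -4.91161365e-04]), 'wrist_force': array([ 0.14854489, -0.39532241,  0.29649693]), 'torque': array([ 0.03083987, -0.01238385,  0.01285177]), 'grasp_force': 0.0, 'opening': 0.9964746460120668}
scene [[364.61010653443833, 0.0, 320.5328936233993], [0.0, 364.61010653443833, 198.08972652263162], [0.0, 0.0, 1.0]] [[-0.742, -0.319, 0.59, 0.039], [-0.671, 0.342, -0.658, 0.612], [0.008, -0.884, -0.468, 0.546], [0.0, 0.0, 0.0, 1.0]]
long_key 0.69 [395. 214.] 214 [ 0.501 -0.23   0.007]
short_key 0.56 [274. 290.] 192 [0.516 0.233 0.007]
rack_seat 0.73 [318. 214.] 2238 [0.574 0.031 0.09 ]
pe
[... 414 characters left out ...]

side [[500.63771986011875, 0.0, 325.2311960774699], [0.0, 500.63771986011875, 198.4878880902289], [0.0, 0.0, 1.0]] [[0.993, -0.088, 0.083, 0.48], [-0.12, -0.624, 0.772, -0.863], [-0.016, -0.776, -0.63, 0.864], [0.0, 0.0, 0.0, 1.0]]
long_key 0.64 [310. 331.] 413 [ 0.513 -0.234  0.009]
short_key 0.61 [293. 194.] 81 [0.51  0.221 0.005]
short_key 0.45 [310. 331.] 463 [ 0.51  -0.235  0.008]
rack_seat 0.7 [323. 219.] 1728 [0.581 0.009 0.095]
peg_end 0.74 [327. 216.] 1711 [0.582 0.009 0.096]
clip_mouth 0.62 [330. 214.] 1705 [0.581 0.008 0.096]
rack_groove 0.68 [330. 213.] 1694 [0.582 0.008 0.095]
pliers 0.8 [390. 317.] 449 [ 0.671 -0.226  0.009]
key_grip 0.88 [310. 331.] 496 [ 0.51  -0.234  0.008]
```

```bash
python3 - <<'E'
from h import *
s=np.load('scene0.npz')['im'];t=np.load('side0.npz')['im']
a=cv2.resize(s[140:340,200:440],None,fx=2.5,fy=2.5,interpolation=cv2.INTER_CUBIC)
b=cv2.resize(t[130:370,200:440],None,fx=2.5,fy=2.5,interpolation=cv2.INTER_CUBIC)
save(a,'a.png');save(b,'b.png')
for c in ['scene','side']:
    f=np.load(c+'0.npz');d,K,C=f['d'],f['K'],f['C']
    P=pts(d,K,C,d>0)
    k=(P[:,2]>.004)&(P[:,2]<.02)&(abs(P[:,0]-.51)<.12)&(P[:,1]<-.17)&(P[:,1]>-.3)&(P[:,0]<.61)
    q=P[k]; m=q.mean(0);w,v=np.linalg.eigh(np.cov(q[:,:2].T));l=(q[:,:2]-m[:2])@v[:,1];
    print(c,len(q),m,v[:,1],l.min(),l.max(),w**.5)
E
```

```text
scene 187 [ 0.50111314 -0.22843955  0.00763945] [-0.97021163 -0.24225893] -0.09937471823518639 0.08041276956836266 [0.01454576 0.04672541]
side 526 [ 0.5091307  -0.23091026  0.00795329] [-0.97125855 -0.23802693] -0.10747103334448582 0.10932739024735715 [0.02003855 0.0495627 ]
```

View pics/a.png

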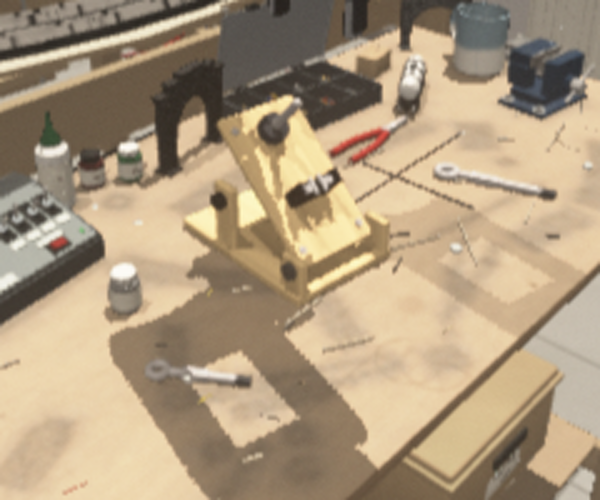

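View pics/b.png

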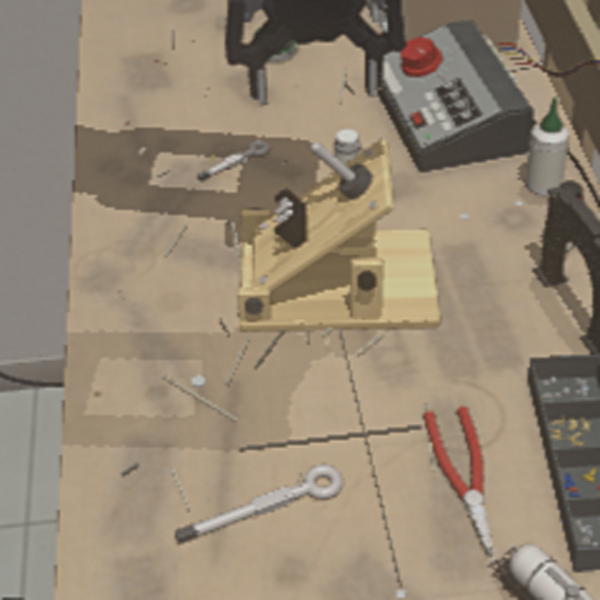

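The scene view shows the long key at about px (395,214), with its ring away from the robot. In the side view the ring is at about (329,323). The rack slopes down toward the robot, with the peg leaning to the robot. Next I fit the rack.

```bash
cat > rack.py <<'E'
from h import *
def fit(c,P,hsv):
    # plywood panel plane by RANSAC within rack box
    k=(P[:,0]>.45)&(P[:,0]<.72)&(abs(P[:,1]-.02)<.12)&(P[:,2]>.03)&(P[:,2]<.2)
    Q=P[k];rng=np.random.default_rng(0);best=0
    for _ in range(600):
        a,b,e=Q[rng.choice(len(Q),3,False)];n=np.cross(b-a,e-a);l=np.linalg.norm(n)
        if l<1e-5: continue
        n=n/l;n*=np.sign(n[2]);t=np.arccos(n[2])
        if not .42<t<.82 or n[0]>0: continue
        m=abs((Q-a)@n)<.003
        if m.sum()>best: best=m.sum();M=m
    for _ in range(5):
        q=Q[M];o=q.mean(0);n=np.linalg.svd(q-o)[2][2];n*=np.sign(n[2]);h=(Q-o)@n;M=abs(h)<.003
    return Q,h,M,o,n
if __name__=='__main__':
    A=[]
    for c in ['scene','side']:
        f=np.load(c+'0.npz');d,K,C=f['d'],f['K'],f['C']
        Q,h,M,o,n=fit(c,pts(d,K,C,d>0),None)
        x=np.array([0,0,1])-n*n[2];x/=np.linalg.norm(x);y=np.cross(n,x)
        print(c,M.sum(),'n',n.round(3),'tilt',np.arccos(n[2]).round(3),'o',o.round(4),'rms',h[M].std().round(4))
        L=(Q-o)
        for lo,hi in [(.01,.018),(.018,.026),(.026,.034),(.034,.045),(.045,.055),(.055,.064),(.064,.07)]:
            m=(h>lo)&(h<hi)
            for s,sn in [(L@x>.01,'up'),(L@x<.01,'dn')]:
                w=m&s
                if w.sum()>2: print(lo,sn,w.sum(),(L[w]@x).mean().round(4),(L[w]@y).mean().round(4),Q[w].mean(0).round(4))
        q=Q[M]; print('panel x',np.percentile(L[M]@x,[.5,99.5]).round(3),'y',np.percentile(L[M]@y,[.5,99.5]).round(3))
        # min area rect in plane
        r=cv2.minAreaRect(np.c_[L[M]@x,L[M]@y].astype(np.float32)*1000);print(r)
E
python3 rack.py
```

```text
scene 1745 n [-0.655  0.067  0.753] tilt 0.719 o [0.5708 0.0293 0.0837] rms 0.0013
0.01 up 89 0.0601 -0.0026 [0.6063 0.023  0.1339]
0.01 dn 80 -0.0576 0.0004 [0.5188 0.0351 0.0561]
0.018 up 6 0.0594 -0.0019 [0.5997 0.0244 0.1405]
0.018 dn 74 -0.0192 -0.0002 [0.5416 0.0321 0.0881]
0.026 up 5 0.0589 -0.001 [0.5944 0.0259 0.146 ]
0.026 dn 61 -0.0135 -0.0053 [0.5414 0.027  0.0964]
0.034 up 14 0.0599 -0.0022 [0.5898 0.0252 0.1527]
0.045 up 11 0.0597 -0.0024 [0.582  0.0257 0.1612]
0.055 up 11 0.0597 -0.0027 [0.5757 0.0261 0.1686]
0.064 up 7 0.0601 -0.0042 [0.5729 0.0249 0.1722]
panel x [-0.078  0.089] y [-0.056  0.061]
((4.21331787109375, 1.4271049499511719), (172.03402709960938, 122.72370910644531), 0.6605027318000793)
side 1240 n [-0.656  0.068  0.752] tilt 0.72 o [0.5777 0.0119 0.0893] rms 0.0012
0.01 up 77 0.0541 0.0052 [0.6096 0.0139 0.1354]
0.01 dn 101 -0.0492 -0.0016 [0.5318 0.015  0.0671]
0.018 up 15 0.0543 0.0069 [0.6042 0.0161 0.1422]
0.018 dn 69 -0.0213 0.0056 [0.5478 0.0206 0.0919]
0.026 up 12 0.0535 0.0061 [0.598  0.0159 0.1478]
0.026 dn 57 -0.0208 0.0077 [0.5443 0.0231 0.0969]
0.034 up 17 0.0541 0.0065 [0.5929 0.0169 0.1547]
0.045 up 18 0.0537 0.0068 [0.5858 0.0179 0.1622]
0.055 up 16 0.0536 0.0067 [0.5793 0.0184 0.1695]
0.064 up 5 0.0538 0.0072 [0.5753 0.0194 0.1744]
panel x [-0.087  0.082] y [-0.056  0.063]
((-2.0911865234375, 2.0968017578125), (129.09266662597656, 174.26724243164062), 87.92695617675781)
```

>>> apply_moves(
  moves=[
    {"jaw":0.5,"offset":[-40,-10,0],"rot":[0,0,0]},
    {"jaw":0.5,"offset":[-50,-20,0],"rot":[0,0,0]},
    {"jaw":0.5,"offset":[-50,-20,0],"rot":[0,0,0]},
    {"jaw":0.5,"offset":[-50,-15,0],"rot":[0,0,0]},
    {"jaw":0.5,"offset":[-40,-15,0],"rot":[0,0,0]},
  ],
)

```text
time_s: 1.62
eef_pos: [0.4943, -0.2319, 0.2315]
eef_rot: [0.0, 0.707, 0.707, -0.0]
wrist_force: [-0.3, -0.9, -0.1]
opening: 0.498
grasp_force: 0.0
```

```bash
python3 - <<'E'
from h import *
im,d,K,C=cam('wrist');save(im,'w1.png');print(np.array(ctrl.camera_params('wrist')['mount']).round(3).tolist(),K[0,0])
print(ctrl.get_obs()['q'].round(3))
for t in ['long_key','key_grip']:
  for r in ctrl.outline_of('wrist',t)[:2]:
    m=r['region'];P=pts(d,K,C,m);P=P[(P[:,2]>.002)&(P[:,2]<.02)]
    print(t,r['score'],m.sum(),r['position'],P.mean(0).round(4))
    q=P[:,:2];(c,s,a)=cv2.minAreaRect((q*1000).astype(np.float32));w,v=np.linalg.eigh(np.cov(q.T));v=v[:,1];l=(q-q.mean(0))@v
    print(c,s,a,v,l.min(),l.max(),np.percentile(P[:,2],[10,50,90]).round(4))
    for lo in np.arange(l.min(),l.max(),.01):
        b=(l>=lo)&(l<lo+.01);t2=(q-q.mean(0))@[-v[1],v[0]]
        if b.any():print(round(lo,3),b.sum(),(np.ptp(t2[b])*1000).round(1),((t2[b].max()+t2[b].min())*500).round(1))
E
```

```text
[[-0.0, -0.964, -0.265, 0.067], [1.0, -0.0, -0.0, -0.001], [0.0, -0.265, 0.964, -0.142], [0.0, 0.0, 0.0, 1.0]] 327.2136243433517
[-0.662  0.117  1.679 -0.003  1.344 -0.658]
long_key 0.67 1646 [337.2, 167.3] [ 0.5079 -0.23    0.0088]
(497.49237060546875, -239.4257049560547) (145.2461395263672, 32.3876953125) 22.632801055908203 [-0.95406756 -0.29959153] -0.05970603121023706 0.08617442786503587 [0.0068 0.009  0.0103]
-0.06 172 29.1 0.3
-0.05 171 32.4 0.8
-0.04 200 30.0 -0.1
-0.03 88 16.5 0.4
-0.02 89 11.7 0.6
-0.01 101 12.0 0.6
0.0 102 12.1 0.6
0.01 95 11.8 0.5
0.02 76 10.1 0.8
0.03 78 10.1 0.8
0.04 74 9.3 0.5
0.05 73 9.8 0.4
0.06 73 8.9 0.3
0.07 73 9.0 0.6
0.08 43 8.4 0.3
key_grip 0.92 1513 [339.0, 164.7] [ 0.5082 -0.2301  0.0088]
(494.75848388671875, -229.16531372070312) (144.2207794189453, 31.80089569091797) 11.589434623718262 [-0.95497668 -0.29668087] -0.05945917026243833 0.08557806225575355 [0.0071 0.0091 0.0103]
-0.059 169 27.9 0.6
-0.049 164 31.9 0.7
-0.039 192 29.0 0.1
-0.029 87 15.4 0.7
-0.019 89 11.7 0.4
-0.009 100 12.0 0.5
0.001 100 12.1 0.5
0.011 93 11.8 0.3
0.021 72 9.6 0.9
0.031 73 9.9 0.8
0.041 74 9.4 0.5
0.051 75 10.0 0.5
0.061 75 9.5 0.6
0.071 71 8.6 0.5
0.081 32 7.8 0.2
```

View pics/w1.png

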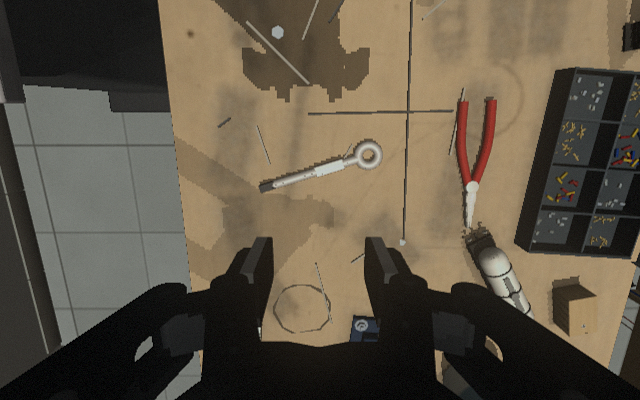

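>>> apply_moves(
  moves=[
    {"jaw":0.45,"offset":[0,11,20],"rot":[0,0,10.4]},
    {"jaw":0.45,"offset":[0,0,25],"rot":[0,0,10.4]},
    {"jaw":0.45,"offset":[0,0,25],"rot":[0,0,10.4]},
    {"jaw":0.45,"offset":[0,0,20],"rot":[0,0,10.4]},
    {"jaw":0.45,"offset":[0,0,20],"rot":[0,0,10.4]},
  ],
)

```text
time_s: 2.4
eef_pos: [0.5065, -0.2285, 0.1206]
eef_rot: [-0.0, 0.946, 0.323, 0.0]
wrist_force: [-0.2, -0.3, 0.2]
opening: 0.45
grasp_force: 0.0
```

>>> apply_moves(
  moves=[
    {"jaw":0.45,"offset":[0,0,10],"rot":[0,0,10.4]},
    {"jaw":0.45,"offset":[0,0,10],"rot":[0,0,10.4]},
    {"jaw":0.45,"offset":[0,0,10],"rot":[0,0,0]},
    {"jaw":0.45,"offset":[0,0,0],"rot":[0,0,0]},
    {"jaw":0.45,"offset":[0,0,0],"rot":[0,0,0]},
  ],
)

```text
time_s: 3.02
eef_pos: [0.5063, -0.2298, 0.0916]
eef_rot: [0.0, 0.989, 0.151, 0.0]
wrist_force: [-0.0, -0.0, -0.8]
opening: 0.456
grasp_force: 0.0
```

```bash
python3 - <<'E'
from h import *
im,d,K,C=cam('wrist');save(im,'w2.png');T=T_tool()
print(ctrl.get_obs()['q'].round(3))
for t in ['long_key']:
  for r in ctrl.outline_of('wrist',t)[:1]:
    m=r['region'];P=pts(d,K,C,m);P=P[(P[:,2]>.002)&(P[:,2]<.02)]
    print(r['score'],m.sum(),r['position'])
    p=(P-T[:3,3])@T[:3,:3]*1000
    for lo in range(-100,80,10):
        b=(p[:,0]>=lo)&(p[:,0]<lo+10)
        if b.sum()>3: print(lo,b.sum(),p[b,0].max().round(1),p[b,1].min().round(1),p[b,1].max().round(1),np.median(p[b,2]).round(1))
E
```

```text
[-0.64   0.306  1.762  0.     1.073  0.629]
0.75 3781 [319.5, 179.9]
-90 67 -80.0 -3.7 4.9 82.7
-80 135 -70.1 -3.7 4.9 82.7
-70 150 -60.2 -3.7 5.7 82.8
-60 156 -50.0 -3.7 5.6 83.0
-50 151 -40.0 -3.6 5.5 82.9
-40 162 -30.1 -3.6 5.5 82.9
-30 172 -20.1 -4.3 5.4 82.8
-20 195 -10.0 -5.0 6.0 82.2
-10 218 -0.1 -4.9 6.6 82.3
0 232 9.9 -4.9 6.6 82.2
10 225 20.0 -4.9 6.5 82.6
20 202 30.0 -4.9 7.1 83.0
30 495 40.0 -14.5 15.3 82.9
40 438 50.0 -15.1 16.6 83.0
50 534 59.9 -14.3 15.1 83.0
60 16 61.1 -4.0 4.8 85.8
```

>>> apply_moves(
  moves=[
    {"jaw":0.45,"offset":[-1.5,0.7,30],"rot":[0,0,0]},
    {"jaw":0.45,"offset":[0,0,30],"rot":[0,0,0]},
    {"jaw":0.45,"offset":[0,0,20],"rot":[0,0,0]},
    {"jaw":0.45,"offset":[0,0,8.5],"rot":[0,0,0]},
    {"jaw":0.2,"offset":[0,0,0],"rot":[0,0,0]},
  ],
)

```text
time_s: 3.75
eef_pos: [0.5048, -0.2311, 0.0028]
eef_rot: [-0.0, 0.989, 0.15, -0.0]
wrist_force: [-0.3, -1.2, 0.1]
opening: 0.253
grasp_force: 0.0
```

>>> apply_moves(
  moves=[
    {"jaw":0.0,"offset":[0,0,0],"rot":[0,0,0]},
    {"jaw":0.0,"offset":[0,0,0],"rot":[0,0,0]},
    {"jaw":0.0,"offset":[0,0,0],"rot":[0,0,0]},
    {"jaw":0.0,"offset":[0,0,0],"rot":[0,0,0]},
    {"jaw":0.0,"offset":[0,0,0],"rot":[0,0,0]},
  ],
)

```text
time_s: 4.38
eef_pos: [0.5054, -0.2316, 0.0037]
eef_rot: [0.001, 0.989, 0.15, 0.001]
wrist_force: [-0.4, 0.4, 6.5]
opening: 0.112
grasp_force: 59.9
```

>>> apply_moves(
  moves=[
    {"jaw":0.0,"offset":[0,0,-20],"rot":[0,0,0]},
    {"jaw":0.0,"offset":[0,0,-50],"rot":[0,0,0]},
    {"jaw":0.0,"offset":[0,0,-60],"rot":[0,0,0]},
    {"jaw":0.0,"offset":[0,0,-60],"rot":[0,0,0]},
    {"jaw":0.0,"offset":[0,0,-30],"rot":[0,0,0]},
  ],
)

```text
time_s: 5.0
eef_pos: [0.5059, -0.2318, 0.2281]
eef_rot: [0.002, 0.989, 0.15, 0.002]
wrist_force: [0.0, 0.3, -1.6]
opening: 0.11
grasp_force: 59.1
```

```bash
cat > plan.py <<'E'
from h import *
n=np.array([-.6555,.0675,.7525]);n/=np.linalg.norm(n)
rx=np.array([0,0,1])-n*n[2];rx/=np.linalg.norm(rx)
Rg=np.c_[rx,np.cross(-n,rx),-n]          # tool axes at home
M=np.array([.584,.0218,.1617])           # on peg axis, 50 mm above panel
RING=np.array([.0461,0,-.0013])          # ring centre in tool
def goal(h,ring=RING): return M+(h-.05)*n-Rg@ring
def rows(p,Rt,N):
    T=T_tool();w=R.from_matrix(T[:3,:3].T@Rt).as_rotvec()/N;dp=(p-T[:3,3])/N;Rc=T[:3,:3]
    for i in range(N):
        print((Rc.T@dp*1000).round(1),np.degrees(w).round(2));Rc=Rc@R.from_rotvec(w).as_matrix()
E
python3 - <<'E'
from plan import *
g=goal(.105);print(T_tool()[:3,3],g,Rg.round(3).tolist());rows(g,Rg,10)
E
```

```text
[ 0.50589959 -0.23181329  0.22809511] [0.51430904 0.02897641 0.17172844] [[0.748, -0.102, 0.655], [-0.077, -0.995, -0.067], [0.659, -0.0, -0.752]]
[  8.5 -24.7   5.5] [-0.81  4.04  2.22]
[  7.1 -25.1   5.7] [-0.81  4.04  2.22]
[  5.8 -25.4   5.8] [-0.81  4.04  2.22]
[  4.4 -25.7   5.8] [-0.81  4.04  2.22]
[  2.9 -25.9   5.7] [-0.81  4.04  2.22]
[  1.5 -26.1   5.5] [-0.81  4.04  2.22]
[  0.2 -26.2   5.2] [-0.81  4.04  2.22]
[ -1.2 -26.2   4.8] [-0.81  4.04  2.22]
[ -2.6 -26.2   4.3] [-0.81  4.04  2.22]
[ -3.8 -26.2   3.7] [-0.81  4.04  2.22]
```

>>> apply_moves(
  moves=[
    {"jaw":0.0,"offset":[8.5,-24.7,5.5],"rot":[-0.81,4.04,2.22]},
    {"jaw":0.0,"offset":[7.1,-25.1,5.7],"rot":[-0.81,4.04,2.22]},
    {"jaw":0.0,"offset":[5.8,-25.4,5.8],"rot":[-0.81,4.04,2.22]},
    {"jaw":0.0,"offset":[4.4,-25.7,5.8],"rot":[-0.81,4.04,2.22]},
    {"jaw":0.0,"offset":[2.9,-25.9,5.7],"rot":[-0.81,4.04,2.22]},
  ],
)

```text
time_s: 5.62
eef_pos: [0.5086, -0.0997, 0.196]
eef_rot: [0.009, 0.982, 0.051, 0.18]
wrist_force: [0.0, 0.5, -1.0]
opening: 0.114
grasp_force: 59.1
```

>>> apply_moves(
  moves=[
    {"jaw":0.0,"offset":[1.5,-26.1,5.5],"rot":[-0.81,4.04,2.22]},
    {"jaw":0.0,"offset":[0.2,-26.2,5.2],"rot":[-0.81,4.04,2.22]},
    {"jaw":0.0,"offset":[-1.2,-26.2,4.8],"rot":[-0.81,4.04,2.22]},
    {"jaw":0.0,"offset":[-2.6,-26.2,4.3],"rot":[-0.81,4.04,2.22]},
    {"jaw":0.0,"offset":[-3.8,-26.2,3.7],"rot":[-0.81,4.04,2.22]},
  ],
)

```text
time_s: 6.25
eef_pos: [0.5128, 0.0308, 0.1685]
eef_rot: [0.016, 0.935, -0.05, 0.351]
wrist_force: [0.3, -0.5, -2.1]
opening: 0.112
grasp_force: 59.1
```

```bash
python3 - <<'E'
from plan import *
print(T_tool()[:3,3]-goal(.105),(T_tool()[:3,:3].T@Rg).round(3).tolist())
im,d,K,C=cam('wrist');np.savez('w3.npz',im=im,d=d,K=K,C=C,T=T_tool());a=im
im2,d2,K2,C2=cam('side');np.savez('s3.npz',im=im2,d=d2,K=K2,C=C2)
im3,d3,K3,C3=cam('scene');np.savez('c3.npz',im=im3,d=d3,K=K3,C=C3)
save(np.hstack([cv2.resize(im2[130:290,240:400],(400,400)),cv2.resize(im3[120:280,240:400],(400,400))]),'sc3.png');save(im,'w3.png')
E
```

```text
[-0.00149824  0.0018358  -0.00326602] [[1.0, 0.004, 0.001], [-0.004, 1.0, 0.002], [-0.001, -0.002, 1.0]]
```

View pics/w3.png

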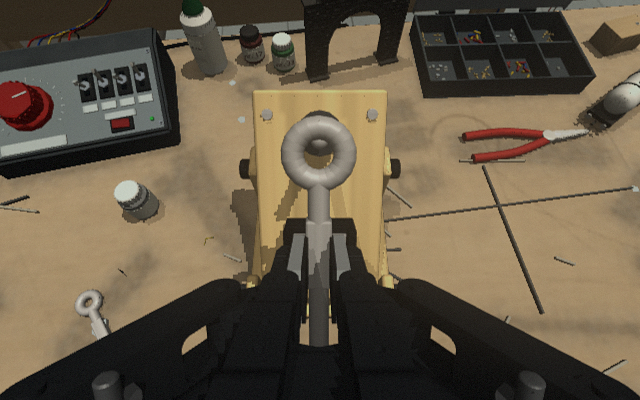

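View pics/sc3.png

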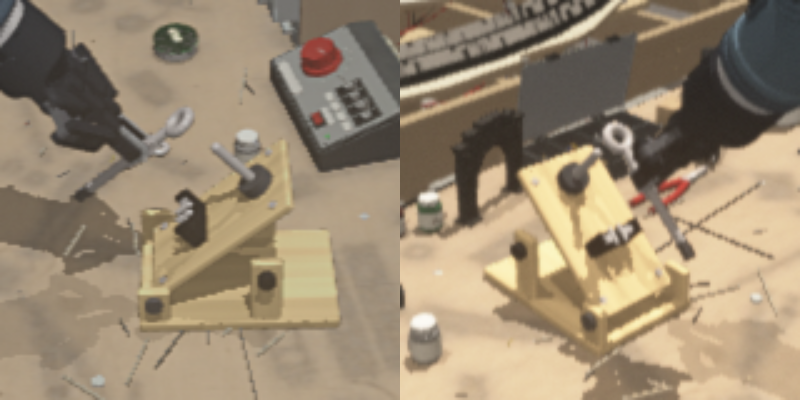

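The wrist view shows the ring at (319,153), with the peg end visible through the bore near (320,148). It is nearly aligned, so I measure both in the tool frame.

```bash
python3 - <<'E'
from plan import *
f=np.load('w3.npz');d,K,C,T,im=[f[k] for k in ['d','K','C','T','im']]
def tool(P): return (P-T[:3,3])@T[:3,:3]*1000
v,u=np.mgrid[:400,:640]
z=d.copy();m=(d>0)
X=np.stack([(u-K[0,2])/K[0,0]*z,(v-K[1,2])/K[1,1]*z,z],-1)@C[:3,:3].T+C[:3,3]
p=tool(X.reshape(-1,3)).reshape(400,640,3)
print('depth col 319 rows 108-200 (tool x,y,z):')
for r in range(112,196,4): print(r,p[r,319].round(1),im[r,319])
ring=(abs(p[...,2])<12)&(p[...,0]>20)&(p[...,0]<75)&(abs(p[...,1])<25)&m
q=p[ring&(p[...,0]>32)].astype(np.float32)
print('ring',ring.sum(),cv2.minEnclosingCircle(q[:,:2]),np.percentile(q[:,2],[5,50,95]))
# bore: hole enclosed
peg=(p[...,2]>20)&(p[...,2]<90)&(np.hypot(u-319,v-152)<19)&m
q=p[peg]
for lo in range(20,90,6):
    b=(q[:,2]>=lo)&(q[:,2]<lo+6)
    if b.sum()>3: print(lo,b.sum(),q[b].mean(0).round(1),q[b].min(0).round(1),q[b].max(0).round(1))
# side/scene: ring & peg in tool frame
for c in ['s3','c3']:
    g=np.load(c+'.npz');P=pts(g['d'],g['K'],g['C'],g['d']>0);q=tool(P)
    r=q[(abs(q[:,2])<10)&(q[:,0]>34)&(q[:,0]<72)&(abs(q[:,1])<25)]
    print(c,'ring',len(r),r.mean(0).round(1),((r.min(0)+r.max(0))/2).round(1),r.min(0).round(1),r.max(0).round(1))
    k=q[(q[:,2]>15)&(q[:,2]<100)&(abs(q[:,0]-46)<25)&(abs(q[:,1])<25)]
    for lo in range(20,90,8):
        b=(k[:,2]>=lo)&(k[:,2]<lo+8)
        if b.sum()>2: print(lo,b.sum(),np.median(k[b],0).round(1))
E
```

```text
depth col 319 rows 108-200 (tool x,y,z):
112 [67.5  3.3 87.4] [68 63 55]
116 [66.8  2.9 -3.5] [161 152 141]
120 [65.3  2.9 -6.1] [153 148 133]
124 [63.7  2.9 -6.3] [193 187 173]
128 [62.1  2.9 -7. ] [146 141 129]
132 [60.5  2.9 -6.9] [116 110 100]
136 [58.8  2.9 -6.3] [75 68 59]
140 [53.3  3.1 36.1] [152 147 133]
144 [51.3  3.1 34.7] [115 109  97]
148 [48.9  3.1 36.9] [69 62 53]
152 [40.2  3.4 88.1] [60 55 48]
156 [37.3  3.4 88.2] [70 57 45]
160 [ 32.6   3.5 100.3] [99 79 54]
164 [ 29.5   3.5 100.9] [100  82  54]
168 [ 26.5   3.5 100.6] [102  86  62]
172 [43.5  2.9 -5.2] [163 155 144]
176 [41.9  2.9 -5.7] [191 183 170]
180 [40.4  2.9 -7.1] [174 167 155]
184 [38.4  2.9 -5.8] [146 137 128]
188 [36.5  2.9 -5.4] [144 139 125]
192 [35.1  2.9 -6.9] [147 141 129]Traceback (most recent call last):
  File "<stdin>", line 12, in <module>
cv2.error: OpenCV(4.12.0) /io/opencv/modules/imgproc/src/shapedescr.cpp:201: error: (-215:Assertion failed) count >= 0 && (depth == CV_32F || depth == CV_32S) in function 'minEnclosingCircle'
```

```bash
cat > rel.py <<'E'
from plan import *
def rel(wf,*others,vc=(319,152)):
    f=np.load(wf);d,K,C,im=[f[k] for k in ['d','K','C','im']]
    T=C@np.linalg.inv(np.array(ctrl.camera_params('wrist')['mount']))
    tool=lambda P:(P-T[:3,3])@T[:3,:3]*1000
    v,u=np.mgrid[:400,:640];m=d>0
    X=np.stack([(u-K[0,2])/K[0,0]*d,(v-K[1,2])/K[1,1]*d,d],-1)@C[:3,:3].T+C[:3,3]
    p=tool(X.reshape(-1,3)).reshape(400,640,3)
    ring=(abs(p[...,2])<12)&(p[...,0]>38)&(p[...,0]<75)&(abs(p[...,1])<25)&m
    q=p[ring];print('ring',ring.sum(),cv2.minEnclosingCircle(q[:,:2].astype(np.float32)),'mid',((q.min(0)+q.max(0))/2).round(1),np.percentile(q[:,2],[5,50,95]).round(1))
    peg=(p[...,2]>8)&(p[...,2]<75)&(np.hypot(u-vc[0],v-vc[1])<24)&m
    q=p[peg]
    for lo in range(8,75,6):
        b=(q[:,2]>=lo)&(q[:,2]<lo+6)
        if b.sum()>3: print(lo,b.sum(),q[b].mean(0).round(1),q[b].min(0).round(1),q[b].max(0).round(1))
    for c in others:
        g=np.load(c);P=pts(g['d'],g['K'],g['C'],g['d']>0);q=tool(P)
        r=q[(abs(q[:,2])<10)&(q[:,0]>34)&(q[:,0]<72)&(abs(q[:,1])<25)]
        print(c,'ring',len(r),r.mean(0).round(1),((r.min(0)+r.max(0))/2).round(1),r.min(0).round(1),r.max(0).round(1))
        k=q[(q[:,2]>12)&(q[:,2]<100)&(abs(q[:,0]-46)<25)&(abs(q[:,1])<25)]
        for lo in range(12,90,8):
            b=(k[:,2]>=lo)&(k[:,2]<lo+8)
            if b.sum()>2: print(lo,b.sum(),np.median(k[b],0).round(1))
E
python3 - <<'E'
from rel import *
T=T_tool();print((Rg.T@(T[:3,3]-goal(.105))*1000).round(1))
rel('w3.npz','s3.npz','c3.npz')
E
```

```text
[-5.5 -2.5  1.7]
ring 3136 ((46.390140533447266, 0.06510111689567566), 16.3261661529541) mid [50.2  0.2 -4.1] [-6.9 -5.5 -2.9]
32 92 [46.7  0.6 36.8] [43.9 -3.3 34.8] [49.   4.4 38. ]
38 32 [45.5  0.3 38.7] [43.7 -3.9 38. ] [48.2  4.9 40.7]
s3.npz ring 100 [46.6  2.8 -1.7] [46.9 -0.3 -0. ] [ 34.1 -18.2  -5.8] [59.8 17.5  5.8]
36 14 [51.3  3.8 40.3]
44 13 [51.7  5.5 48.3]
52 13 [51.2  4.8 56. ]
60 13 [52.5  5.7 63.7]
68 15 [51.6  6.5 72. ]
76 13 [52.7  6.2 80.8]
84 74 [53.1  6.4 89.3]
c3.npz ring 86 [45.  -3.8 -4.3] [45.7 -2.6 -3.4] [ 34.  -18.9  -8.5] [57.4 13.8  1.7]
36 15 [47.3 -1.6 38.8]
44 10 [46.2 -3.  48.5]
52 6 [48.5 -3.  55.4]
60 10 [46.9 -2.  63.2]
68 7 [46.8 -2.2 73.8]
76 6 [48.1 -2.5 79.4]
84 90 [45.9 -3.2 87.8]
```

```bash
python3 - <<'E'
from plan import *
f=np.load('w3.npz');T3=f['C']@np.linalg.inv(np.array(ctrl.camera_params('wrist')['mount']))
T=T_tool();print(T3[:3,3].round(4),T[:3,3].round(4),ctrl.get_obs()['time_s'],ctrl.get_obs()['wrist_force'])
P=T3[:3,3]+T3[:3,:3]@np.array([.0488,.0007,.036]);print('peg end',P,'rack frame vs M',(Rg.T@(P-M)*1000).round(1))
print('rot err deg',np.degrees(R.from_matrix(T[:3,:3].T@Rg).as_rotvec()).round(2), np.degrees(R.from_matrix(T3[:3,:3].T@Rg).as_rotvec()).round(2))
E
```

```text
[0.5128 0.0308 0.1685] [0.5116 0.0318 0.1668] 6.4 [ 0.18634702 -0.13470797 -1.84272708]
peg end [0.57283815 0.02377389 0.17344963] rack frame vs M [ -0.8  -0.8 -16.3]
rot err deg [-0.24  0.42  0.02] [-0.1   0.08 -0.25]
```

>>> apply_moves(
  moves=[
    {"jaw":0.0,"offset":[2,0.7,8],"rot":[-0.2,0.4,0]},
    {"jaw":0.0,"offset":[2.5,0.7,8],"rot":[0,0,0]},
    {"jaw":0.0,"offset":[0,0,6],"rot":[0,0,0]},
    {"jaw":0.0,"offset":[0,0,0],"rot":[0,0,0]},
    {"jaw":0.0,"offset":[0,0,0],"rot":[0,0,0]},
  ],
)

```text
time_s: 7.02
eef_pos: [0.5305, 0.0265, 0.1537]
eef_rot: [0.018, 0.934, -0.05, 0.352]
wrist_force: [0.9, 0.6, -1.1]
opening: 0.116
grasp_force: 59.1
```

```bash
python3 - <<'E'
from rel import *
def L():
    o=ctrl.get_obs();T=T_tool();print((Rg.T@(T[:3,3]-M)*1000).round(1),np.degrees(R.from_matrix(T[:3,:3].T@Rg).as_rotvec()).round(2),o['wrist_force'].round(1),o['opening'])
L();im,d,K,C=cam('wrist');np.savez('w4.npz',im=im,d=d,K=K,C=C);L()
im2,d2,K2,C2=cam('side');np.savez('s4.npz',im=im2,d=d2,K=K2,C=C2)
im3,d3,K3,C3=cam('scene');np.savez('c4.npz',im=im3,d=d3,K=K3,C=C3);L()
rel('w4.npz','s4.npz','c4.npz')
save(np.hstack([cv2.resize(im[100:200,260:380],(480,400),interpolation=3),cv2.resize(im2[170:250,290:354],(320,400),interpolation=3)]),'w4.png')
E
```

```text
[-45.7   0.8 -29.3] [ 0.12 -0.08 -0.18] [ 0.9  0.6 -1.1] 0.11551409902318902
[-45.5   0.7 -29.5] [ 0.11 -0.1  -0.17] [-0.1 -0.  -0.6] 0.1139565145082607
[-45.3   0.6 -29.6] [ 0.11 -0.13 -0.15] [-0.6 -0.2 -1.5] 0.11401911556993356
ring 3135 ((46.42574691772461, 0.14468476176261902), 16.372224807739258) mid [50.2  0.2  1.8] [-6.9 -5.5 -2.8]
8 110 [44.3 -1.6 13.3] [41.  -4.8 11.9] [47.8  1.9 14. ]
14 217 [44.9 -1.8 15.6] [39.5 -6.4 14. ] [49.2  2.9 19.9]
20 21 [48.3 -1.2 22.7] [45.4 -6.  20.3] [49.2  3.1 25.7]
26 14 [48.4 -0.7 28.5] [46.5 -5.1 26.3] [49.1  2.6 31.7]
32 9 [47.9  1.2 35.3] [46.5 -0.6 32.5] [48.9  2.7 37.4]
38 5 [47.6  1.7 41.9] [46.2  0.5 39. ] [48.7  2.8 44. ]
62 264 [35.3  3.  65. ] [28.1 -9.  63.1] [45.6  8.9 67.3]
s4.npz ring 103 [50.3  5.5 -2.9] [49.4  3.1 -2.1] [ 34.8 -12.2  -7.2] [64.  18.3  3.1]
12 11 [47.7  3.  17. ]
20 14 [48.3  3.  24. ]
28 13 [48.3  2.7 31.4]
36 13 [47.3  3.1 39.2]
44 14 [47.7  3.2 47.2]
52 14 [48.3  2.5 55.9]
60 73 [49.3  3.2 66.1]
68 40 [52.1 10.8 71.7]
76 144 [55.7 11.7 80. ]
c4.npz ring 97 [47.6 -2.5 -5.4] [48.8 -0.9 -4.4] [ 34.3 -16.4  -9.2] [63.2 14.6  0.5]
12 9 [43.  -4.5 16.6]
20 10 [43.  -4.  23.1]
28 8 [42.8 -5.5 30.4]
36 9 [43.1 -4.8 39.3]
44 8 [42.6 -5.4 48.6]
52 6 [43.9 -4.9 56.7]
60 86 [42.1 -4.9 65.1]
68 27 [ 39.7 -14.   71.6]
76 182 [41.6 -9.9 79.1]
```

View pics/w4.png

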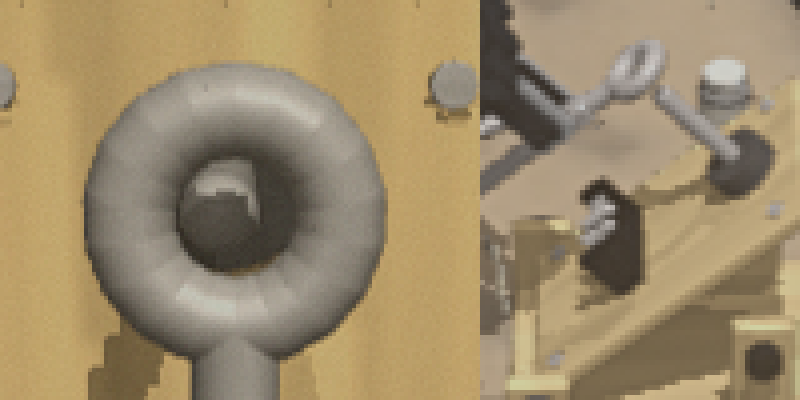

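>>> apply_moves(
  moves=[
    {"jaw":0.0,"offset":[-2.2,-1.6,0],"rot":[0,0,0]},
    {"jaw":0.0,"offset":[0,0,0],"rot":[0,0,0]},
    {"jaw":0.0,"offset":[0,0,3],"rot":[0,0,0]},
    {"jaw":0.0,"offset":[0,0,0],"rot":[0,0,0]},
    {"jaw":0.0,"offset":[0,0,0],"rot":[0,0,0]},
  ],
)

```text
time_s: 7.8
eef_pos: [0.5312, 0.0283, 0.1502]
eef_rot: [0.019, 0.934, -0.05, 0.352]
wrist_force: [0.3, -0.3, -0.8]
opening: 0.116
grasp_force: 59.1
```

```bash
cat > look.py <<'E'
import sys
from rel import *
def L():
    o=ctrl.get_obs();T=T_tool();print((Rg.T@(T[:3,3]-M)*1000).round(1),np.degrees(R.from_matrix(T[:3,:3].T@Rg).as_rotvec()).round(2),'F tool',(Rg.T@o['wrist_force']).round(1),'tq',(Rg.T@o['torque']).round(2),o['opening'].round(3),o['time_s'])
if __name__=='__main__':
    L();im,d,K,C=cam('wrist');np.savez(sys.argv[1],im=im,d=d,K=K,C=C);L();rel(sys.argv[1])
E
python3 look.py w5.npz
```

```text
Traceback (most recent call last):
  File "look.py", line 6, in <module>
    L();im,d,K,C=cam('wrist');np.savez(sys.argv[1],im=im,d=d,K=K,C=C);L();rel(sys.argv[1])
    ~^^
  File "look.py", line 4, in L
    o=ctrl.get_obs();T=T_tool();print((Rg.T@(T[:3,3]-M)*1000).round(1),np.degrees(R.from_matrix(T[:3,:3].T@Rg).as_rotvec()).round(2),'F tool',(Rg.T@o['wrist_force']).round(1),'tq',(Rg.T@o['torque']).round(2),o['opening'].round(3),o['time_s'])
                                                                                                                                                                                                                ^^^^^^^^^^^^^^^^^^
AttributeError: 'float' object has no attribute 'round'
```

```bash
sed -i "s/o\['opening'\].round(3)/round(o['opening'],3)/" look.py; python3 look.py w5.npz
```

```text
[-47.6  -1.  -26.4] [ 0.11 -0.11 -0.16] F tool [-0.3  0.2  0.8] tq [-0.03 -0.48 -0.06] 0.116 7.8
[-47.6  -1.  -26.5] [ 0.11 -0.12 -0.16] F tool [ 0.   0.3 -0.1] tq [-0.01 -0.42  0.02] 0.114 7.85
ring 3323 ((46.29756546020508, 0.020606154575943947), 16.39445686340332) mid [50.2  0.2  1.9] [-6.9 -5.4 10.1]
8 313 [46.5  0.  11.7] [41.6 -4.8  8.7] [51.   4.7 14. ]
14 28 [47.6  0.3 15.1] [41.4 -4.8 14. ] [51.   4.9 18.4]
56 107 [35.7 -0.1 61.5] [30.9 -8.8 60. ] [44.7  8.7 62. ]
62 152 [35.5  0.4 62.5] [30.6 -8.8 62. ] [43.8  8.8 63.9]
```

>>> apply_moves(
  moves=[
    {"jaw":0.0,"offset":[0,0,5],"rot":[0,0,0]},
    {"jaw":0.0,"offset":[0,0,5],"rot":[0,0,0]},
    {"jaw":0.0,"offset":[0,0,5],"rot":[0,0,0]},
    {"jaw":0.0,"offset":[0,0,5],"rot":[0,0,0]},
    {"jaw":0.0,"offset":[0,0,0],"rot":[0,0,0]},
  ],
)

```text
time_s: 8.48
eef_pos: [0.5442, 0.0269, 0.1347]
eef_rot: [0.018, 0.935, -0.05, 0.352]
wrist_force: [-0.2, -0.2, -0.7]
opening: 0.108
grasp_force: 59.1
```

```bash
python3 look.py w6.npz
```

```text
[-48.   -1.   -6.1] [ 0.1  -0.07 -0.16] F tool [-0.6  0.2  0.4] tq [ 0.03 -0.42 -0.03] 0.108 8.475
[-47.9  -1.   -6.3] [ 0.1  -0.08 -0.16] F tool [-1.2  0.1  1.3] tq [ 0.02 -0.44 -0.  ] 0.113 8.525
ring 3640 ((46.295265197753906, 0.10089581459760666), 16.396135330200195) mid [50.2  0.2  0. ] [-9.1 -5.6 -2.7]
8 12 [50.8  0.4 10.2] [49.8 -3.8  8.1] [51.6  3.7 12.7]
38 161 [38.2  0.5 41.8] [31.9 -8.  40.1] [46.1  7.9 43.5]
```

>>> apply_moves(
  moves=[
    {"jaw":0.0,"offset":[0,0,5],"rot":[0,0,0]},
    {"jaw":0.0,"offset":[0,0,5],"rot":[0,0,0]},
    {"jaw":0.0,"offset":[0,0,5],"rot":[0,0,0]},
    {"jaw":0.0,"offset":[0,0,5],"rot":[0,0,0]},
    {"jaw":0.0,"offset":[0,0,4],"rot":[0,0,0]},
  ],
)

```text
time_s: 9.15
eef_pos: [0.5602, 0.0252, 0.1169]
eef_rot: [0.018, 0.934, -0.05, 0.352]
wrist_force: [0.5, -0.3, -1.4]
opening: 0.114
grasp_force: 59.1
```

```bash
python3 look.py w7.npz; python3 - <<'E'
from h import *
a=np.load('w7.npz')['im'];import cv2
im,d,K,C=cam('side')
save(np.hstack([cv2.resize(a[80:330,200:440],(480,500),interpolation=3),cv2.resize(im[170:270,290:354],(320,500),interpolation=3)]),'w7.png')
E
```

```text
[-47.6  -0.9  17.9] [ 0.11 -0.11 -0.16] F tool [-0.5  0.3  1.4] tq [ 0.01 -0.44  0.04] 0.114 9.15
[-47.7  -0.9  18.1] [ 0.11 -0.09 -0.16] F tool [-1.  -0.1  1.5] tq [-0.   -0.45  0.04] 0.114 9.2
ring 3018 ((46.439064025878906, 0.11335508525371552), 16.38224220275879) mid [50.3  0.2  0.3] [-7.1 -5.6 -2.6]
8 24 [50.5  0.  10.8] [48.8 -4.2  8.2] [51.2  4.2 13.8]
14 86 [45.6  0.8 17.7] [41.4 -7.  15.4] [50.3  6.9 18.9]
```

View pics/w7.png

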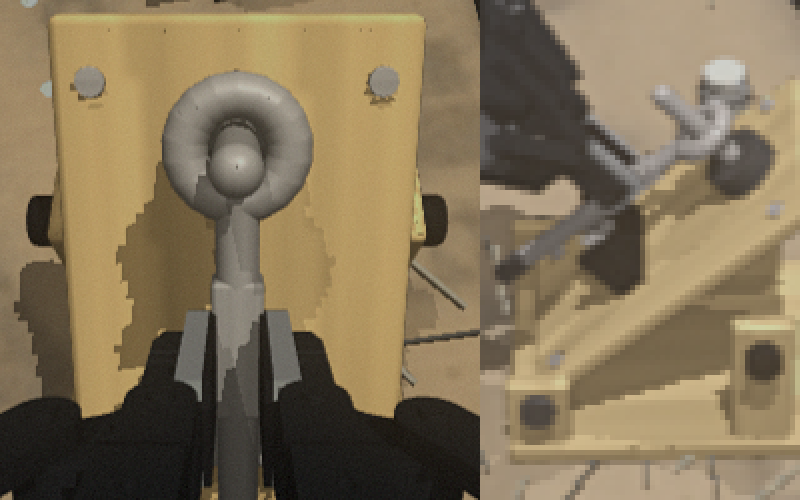

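>>> apply_moves(
  moves=[
    {"jaw":0.0,"offset":[0,0,2],"rot":[0,0,0]},
    {"jaw":0.0,"offset":[0,0,2],"rot":[0,0,0]},
    {"jaw":0.0,"offset":[0,0,2],"rot":[0,0,0]},
    {"jaw":0.0,"offset":[0,0,2],"rot":[0,0,0]},
    {"jaw":0.0,"offset":[0,0,2],"rot":[0,0,0]},
  ],
)

```text
time_s: 9.88
eef_pos: [0.5668, 0.0245, 0.1098]
eef_rot: [0.019, 0.934, -0.05, 0.353]
wrist_force: [-0.3, -0.2, 0.4]
opening: 0.11
grasp_force: 59.4
```

```bash
python3 look.py w8.npz
```

```text
[-47.3  -0.9  27.6] [ 0.11 -0.14 -0.15] F tool [ 0.1  0.3 -0.4] tq [ 0.04 -0.43  0.01] 0.11 9.875
[-47.4  -0.9  27.8] [ 0.11 -0.13 -0.16] F tool [ 0.2 -0.4 -0.7] tq [ 0.04 -0.39 -0.01] 0.111 9.925
ring 3066 ((46.28028869628906, 0.13034115731716156), 16.368366241455078) mid [50.2  0.3 -1. ] [-6.7 -5.2 -0.3]
8 68 [47.8  0.3  8.5] [42.7 -6.5  8. ] [51.6  6.5  9.8]
```

>>> apply_moves(
  moves=[
    {"jaw":0.0,"offset":[0,0,1],"rot":[0,0,0]},
    {"jaw":0.0,"offset":[0,0,1],"rot":[0,0,0]},
    {"jaw":0.0,"offset":[0,0,1],"rot":[0,0,0]},
    {"jaw":0.0,"offset":[0,0,1],"rot":[0,0,0]},
    {"jaw":0.0,"offset":[0,0,0],"rot":[0,0,0]},
  ],
)

```text
time_s: 10.55
eef_pos: [0.5692, 0.0243, 0.1066]
eef_rot: [0.018, 0.934, -0.05, 0.352]
wrist_force: [0.5, 1.7, -1.7]
opening: 0.11
grasp_force: 59.0
```

```bash
python3 look.py w9.npz
```

```text
[-47.6  -1.   31.6] [ 0.1  -0.11 -0.16] F tool [-0.9 -1.7  1.4] tq [ 0.14 -0.4  -0.01] 0.11 10.55
[-47.5  -1.   31.6] [ 0.1  -0.11 -0.16] F tool [-0.2  0.   2.7] tq [ 0.15 -0.4  -0.02] 0.113 10.6
ring 3064 ((46.53071594238281, 0.15990734100341797), 16.424306869506836) mid [50.2  0.2 -2.9] [-7.3 -5.7 -1. ]
```

>>> apply_moves(
  moves=[
    {"jaw":0.0,"offset":[0,0,0.7],"rot":[0,0,0]},
    {"jaw":0.0,"offset":[0,0,0.7],"rot":[0,0,0]},
    {"jaw":0.0,"offset":[0,0,0.6],"rot":[0,0,0]},
    {"jaw":0.0,"offset":[0,0,0],"rot":[0,0,0]},
    {"jaw":0.0,"offset":[0,0,0],"rot":[0,0,0]},
  ],
)

```text
time_s: 11.22
eef_pos: [0.5699, 0.0243, 0.1058]
eef_rot: [0.019, 0.934, -0.049, 0.353]
wrist_force: [-23.6, -0.3, 20.5]
opening: 0.113
grasp_force: 63.0
```

```bash
python3 look.py w10.npz; python3 - <<'E'
from h import *
im,d,K,C=cam('side');im3,*_=cam('scene')
save(np.hstack([cv2.resize(im[180:260,280:360],(400,400),interpolation=3),cv2.resize(im3[160:260,270:370],(400,400),interpolation=3)]),'v10.png')
E
```

```text
[-47.6  -1.1  32.6] [ 0.1  -0.17 -0.13] F tool [ -4.1   2.7 -30.8] tq [-0.45 -0.88  0.01] 0.113 11.225
[-47.6  -1.   32.6] [ 0.11 -0.17 -0.13] F tool [ -3.5   2.6 -31.7] tq [-0.52 -0.88  0.02] 0.115 11.275
ring 3065 ((46.25877380371094, 0.15984679758548737), 16.395187377929688) mid [50.3  0.2 -3.7] [-7.4 -5.9 -1.2]
```

View pics/v10.png

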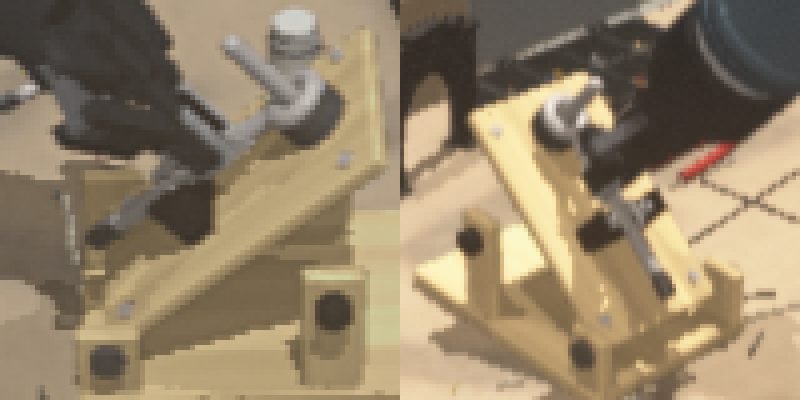

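>>> apply_moves(
  moves=[
    {"jaw":0.0,"offset":[0,0,-0.9],"rot":[0,0,0]},
    {"jaw":0.0,"offset":[0,0,0],"rot":[0,0,0]},
    {"jaw":0.2,"offset":[0,0,0],"rot":[0,0,0]},
    {"jaw":0.4,"offset":[0,0,0],"rot":[0,0,0]},
    {"jaw":0.4,"offset":[0,0,0],"rot":[0,0,0]},
  ],
)

```text
time_s: 12.0
eef_pos: [0.5702, 0.0241, 0.106]
eef_rot: [0.019, 0.934, -0.05, 0.353]
wrist_force: [0.1, 0.3, -0.1]
opening: 0.401
grasp_force: 0.0
```

```bash
python3 look.py w11.npz
```

```text
[-47.2  -0.8  32.7] [ 0.11 -0.13 -0.16] F tool [-0.1 -0.3  0.1] tq [ 0.   -0.33  0.01] 0.401 12.0
[-47.3  -0.9  32.7] [ 0.11 -0.13 -0.16] F tool [-0.  -0.1  0.6] tq [ 0.02 -0.32 -0.  ] 0.398 12.05
ring 2922 ((45.390560150146484, -0.08859021961688995), 16.48794937133789) mid [49.9 -0.1  0.1] [-7.6 -6.   2.5]
```

Released with no force left on the wrist. I retreat along the peg axis, up and back, then check.

>>> apply_moves(
  moves=[
    {"jaw":0.4,"offset":[0,0,-8],"rot":[0,0,0]},
    {"jaw":0.4,"offset":[0,0,-20],"rot":[0,0,0]},
    {"jaw":0.4,"offset":[0,0,-40],"rot":[0,0,0]},
    {"jaw":0.4,"offset":[0,0,-30],"rot":[0,0,0]},
    {"jaw":0.4,"offset":[0,0,0],"rot":[0,0,0]},
  ],
)

```text
time_s: 12.68
eef_pos: [0.5062, 0.0309, 0.182]
eef_rot: [0.019, 0.933, -0.049, 0.355]
wrist_force: [0.9, -0.0, -0.4]
opening: 0.4
grasp_force: 0.0
```

```bash
python3 - <<'E'
from plan import *
im,d,K,C=cam('wrist');im2,d2,K2,C2=cam('side');im3,*_=cam('scene')
save(np.hstack([cv2.resize(im[60:310,200:440],(480,500),interpolation=3),cv2.resize(im2[170:270,290:354],(320,500),interpolation=3)]),'fin.png')
P=(pts(d,K,C,d>0)-M)@Rg*1000; P[:,2]=50-P[:,2]   # rack x, y, height above panel
for lo in range(-135,20,10):
    q=P[(P[:,0]>=lo)&(P[:,0]<lo+10)&(abs(P[:,1]+.5)<6)&(P[:,2]>-10)&(P[:,2]<70)]
    c=q[(q[:,2]>12)&(q[:,2]<40)];print(lo,len(c),np.percentile(c[:,2],[50,95]).round(1) if len(c) else '',c[:,1].mean().round(1) if len(c) else '')
q=P[(P[:,2]>-4)&(P[:,2]<4)&(abs(P[:,1])<45)&(abs(P[:,0]+40)<60)];print('panel',np.median(q[:,2]))
E
```

```text
-135 90 [23.4 24.5] -0.3
-125 124 [23.6 24.6] -0.3
-115 133 [23.5 24.9] -0.6
-105 142 [23.3 25. ] -0.7
-95 134 [23.6 24.7] -0.5
-85 184 [25.  28.3] -0.7
-75 206 [25.1 28.3] -0.5
-65 201 [24.2 25.3] -0.6
-55 195 [24.2 25.2] -0.7
-45 212 [24.2 25.4] -0.6
-35 205 [23.9 25.1] -0.5
-25 188 [23.5 24.7] -0.5
-15 115 [24.1 25.1] -0.4
-5 96 [22.6 34.7] -0.2
5 216 [23.7 25.2] -0.7
15 0  
panel 0.3740395119624864
```

View pics/fin.png

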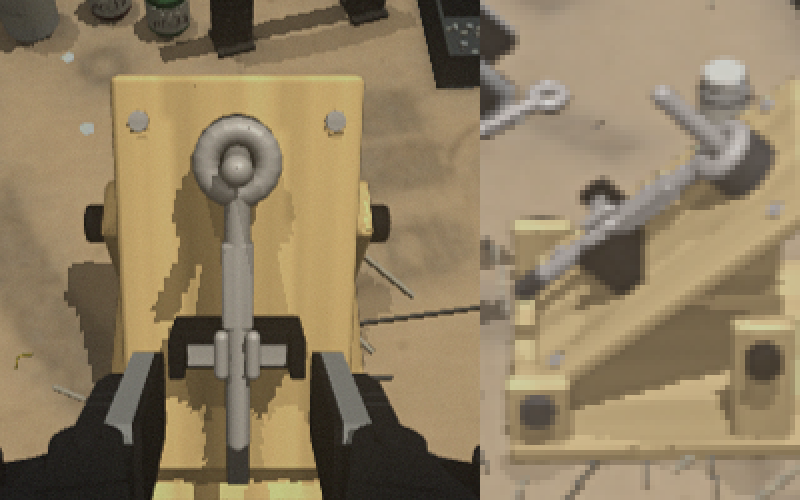

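The key's top stands at 24 mm above the panel along its whole length (19 + 5 mm). The ring is on the seat and the rollers have closed over the shank, so it is home.

```bash
python3 -c "
from bench import ctrl
print(ctrl.hand_in())"
```

```text
the job is handed in; nothing more can be done
None
```

The long key hangs on its rack, with its ring on the seat and its shank snapped into the clip; the gripper has let go and backed off, and the job is handed in at about 13 s on the robot's clock.

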